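# Load a vial rack into the analyser's guide lane

### The arm

A 6-joint arm with a two-finger parallel gripper is mounted at the origin on the work surface. World frame = base frame: x ahead of the robot, y to its left, z up, the work surface at z = 0. Lengths are in mm, angles in rad, forces in N, time in s.
With the tool pointing down it reaches from about 225 to 875 mm from the base axis. Payload 3.4 kg.
Tool frame: the origin (TCP) lies midway between the tips of the shut fingers; the grasp point (between the pads) lies grasp_offset behind it (grasp_offset is the distance from the TCP to the grasp point, in mm); x points along the fingers, y is the direction in which the jaws open and shut, and the axes are right-handed (so a half turn about x gives the same grasp; the last joint's range is limited). The gripper opens to 85 mm and grips with 20 to 120 N. Pads are 22 mm wide; open, the fingers measure 114 mm over their backs; the gripper's body (76 mm by 85 mm) begins 54 mm behind the grasp point. The pads swing forward as they close: fully open they stand 13 mm farther back than shut.
Start: joints at [1.139, 0.276, 1.505, -0, 1.361, -0.121], TCP at [175.864, 547.48, 231.328] pointing down, gripper open.
Joint ranges: [-2.89, 2.89], [-0.75, 2.08], [0.22, 2.7], [-1.18, 4.32], [0.11, 2.71], [-2.7, 2.7]. Speed limits (rad/s): [2.57, 2.57, 3.14, 3.14, 3.14, 3.14].

### API

Orientations are given as a 3x3 rotation matrix whose columns are the frame's x, y, z axes.
In Python, from workcell import state, read_camera, hand_in, grasp_offset gives the robot as it stands.
- The arm moves only by the shell command python3 -m pendant 'ROWS' [FORCE]. ROWS is JSON, a list of rows, each an object with "xyz": the shift along the tool's x, y, z in mm, a list of three; "roll": the turn about the tool's x in rad; "claw": the finger opening in mm, from 0 to 85.4. In form: [{"xyz": [tx, ty, tz], "roll": roll, "claw": claw}, ...]. A call has 1 to 20 rows; each row is the pose to reach, as a shift and turn from the pose commanded when the call began, along the tool's axes at that moment; what a row does not reach only later rows make up. A row lasts 1/8 s, in which the tool goes at most 62.5 mm and 10.7 degrees, less where a joint would pass 70% of its speed; a pose out of reach is approached as far as the arm can. A call with a gripper value outside its range is refused whole. The fingers move at their own pace and stop on an object; FORCE is the grip in N (left out, the last holds). Time passes only in rows, so rows that repeat a pose let the fingers close. It gives the time, the measured TCP pose, the force and the opening at its end, in the units of the state.
- state(): the state, without advancing time (a new reading comes with each control period).
- read_camera(name): name is "scene" or "top"; returns a dict with "img" (480x640x3 uint8, red, green, blue), "camera_matrix" (3x3 intrinsics, pixels), "xyz" and "orientation" of the camera in the world. Camera axes: x right, y down, z forward; pixel columns grow to the right and rows downward; lengths in mm; the calibration is good to about 2 mm. A picture is of the moment at which its call begins. There is no depth.
- hand_in(): hands the job in, once; it reports no verdict.
The state is a dict: "time": time; "q": joint angles; "qd": joint speeds; "tau": joint torques, N m; "ee_pos": TCP position; "ee_rot": TCP orientation; "contact_force": force on the tool from outside, world axes, zero at the start; "moment": the same for the moment, N m; "finger_gap": opening from 0.0 (shut) to 1.0 (fully open).
Only numpy, scipy, OpenCV 4.12 (cv2) and the standard library are available. Lean on these libraries where they do the work, as an engineer would, in place of code of your own. Each camera call takes 0.05 s, during which the arm holds its last target.

### The job

Slide the grey vial rack along the bench into the analyser's loading lane, between its flared metal guide rails, either end first, until it is fully home against the end stop, and leave it there. Keep the rack flat on the bench the whole way, do not lift it, and do not disturb the bottle, the beaker or the jar.

Things in the scene. Friction and masses are not known exactly. Their poses are not given: they have to be found in the camera images.
- rack: Loose grey plastic vial rack, 60 mm wide (its x), 110 long (its y), 40 high, both ends alike, upright corners rounded 10 mm. Two rows of four capped vials (fixed in it) rise to 62 mm above the bench, at least 7 mm in from its long sides. 0.3 to 0.55 kg. Origin: centre of underside, z up. Push it by an end face, or grip it across its width where there is room beside it.
- analyser: White analyser fixed to the bench, with a loading lane of two aluminium rails (25 mm high, 10 thick) whose floor is the bench. Origin: on the bench, where the rack's origin lies when home and centred; +y is the way in, x across, z up; +y is roughly world +y, within 0.3 rad. Housing behind the stop: 220 mm wide, y = 66 to 256 mm, 116 mm high.
- lane_stop (a point): Middle of the end stop's face at bench level, 55 mm beyond the analyser's origin along its +y; same axes. The stop is 32 mm high. From here back 75 mm towards the mouth the rails are parallel, 64 mm apart inside: 2 mm play each side of the rack.
- lane_mouth (a point): Middle of the lane's mouth at bench level, 90 mm before the analyser's origin (y = -90 mm); same axes. Here the rails are 138 mm apart inside; they converge straight to 64 mm apart at 70 mm further in. The outer rail ends reach about 80 mm either side of the middle. With the rack home its rear end stands 35 mm inside the mouth.
- reagent_bottle: Bystander: amber glass bottle, 64 mm across, 130 mm high, with a black cap. Origin: centre of its underside.
- beaker: Bystander: glass beaker, 72 mm across the rim, 85 mm high. Origin: centre of its underside.
- jar: Bystander: squat glass jar with a white lid, 56 mm across, 60 mm high. Origin: centre of its underside.
Mind the look-alikes: they are no part of the job. What is shaped like the rack but green is not meant.

How it is judged (in metres and radians):
At the end, for the whole second after the job is handed in: The rack stands flat on the bench (within 4 mm and 0.05 rad) between the rails, fully home: its origin within 4 mm of the analyser's origin along the lane (against the stop) and within 4 mm across it, its length within 0.07 rad of the lane's direction, at rest and released (y of rack in the frame of analyser between -0.004 and 0.004 m and x of rack in the frame of analyser between -0.004 and 0.004 m and angle between the y axis of rack and the y axis of analyser, either way round below 0.07 rad and height (world z) of rack below 0.004 m and angle between rack's own z axis and vertical below 0.05 rad and linear speed of rack below 0.01 m/s and angular speed of rack below 0.1 rad/s); the robot touches nothing.
It fails at once if the rack is lifted more than 15 mm off the bench (height (world z) of rack above 0.015 m).
It fails at once if the rack is tipped more than 0.2 rad (angle between rack's own z axis and vertical above 0.2 rad).
It fails at once if a bystander is pushed more than 25 mm or tipped more than 0.3 rad (distance of any of reagent_bottle, beaker, jar from where it was at the start of the episode above 0.025 m or angle between any of reagent_bottle, beaker, jar's own z axis and vertical above 0.3 rad).
It also fails if it takes over 48 s, if anything falls off the work surface, if the arm or the gripper's body presses on something with over 40 N, if the wrist force passes 120 N, or if a joint passes its speed limit or range.

## Working session

There is one attempt and no reset: what is moved stays moved. The work goes in short steps, Python scripts to look and compute and a shell command to move; the robot and the scene stay as the last step left them, time stands still between calls to the robot, and variables do not carry over. Pictures are saved under pics/ and viewed, and the job is handed in when it is done.

```bash
mkdir -p pics; ls; python3 - <<'E'
from workcell import *
import cv2
print(state()); print(grasp_offset)
for n in("scene","top"):
    c=read_camera(n); cv2.imwrite(f"pics/{n}0.png",c["img"][:,:,::-1]); print(n,c["camera_matrix"],c["xyz"],c["orientation"])
E
```

```text
pics
{'time': 0.0, 'q': array([ 1.13902163e+00,  2.76592807e-01,  1.50617354e+00,  1.68495693e-05,
        1.36069879e+00, -1.20997975e-01]), 'qd': array([-0.00058506, -0.00059371,  0.00074934, -0.0007846 ,  0.0006951 ,
        0.00044099]), 'tau': array([ 1.86071920e-03, -4.16784453e+01, -2.45804071e+01,  3.48927524e-04,
        1.09789224e-02,  4.09665040e-05]), 'ee_pos': array([175.60111116, 546.95430861, 230.42486869]), 'ee_rot': array([[-7.98566957e-04,  3.05800866e-01,  9.52095159e-01],
       [-1.69373315e-03,  9.52093684e-01, -3.05801813e-01],
       [-9.99998247e-01, -1.85679835e-03, -2.42365493e-04]]), 'contact_force': array([1.02077503, 0.73708003, 1.06683847]), 'moment': array([-0.00171445,  0.044377  ,  0.01591687]), 'finger_gap': 0.9986847145073177}
18.700000000000003
scene [[454.93362149   0.         320.88497385]
 [  0.         454.93362149 235.34519561]
 [  0.           0.           1.        ]] [1429.83772712   62.78625906  595.06867789] [[-0.13527088  0.55045422 -0.82383369]
 [ 0.99058996  0.09260361 -0.10077753]
 [ 0.02081655 -0.82971364 -0.55780099]]
top [[596.98510211   0.         315.15090971]
 [  0.         596.98510211 242.4572034 ]
 [  0.           0.           1.        ]] [ 352.69026297  -69.45593924 1343.06233928] [[ 2.56463688e-02 -9.83431199e-01  1.79458463e-01]
 [-9.99671078e-01 -2.52272418e-02  4.61765047e-03]
 [-1.38994953e-05 -1.79517861e-01 -9.83754714e-01]]
```

View pics/scene0.png

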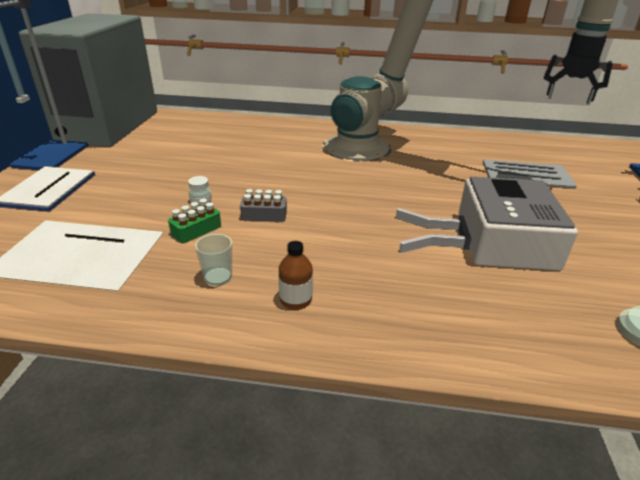

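View pics/top0.png

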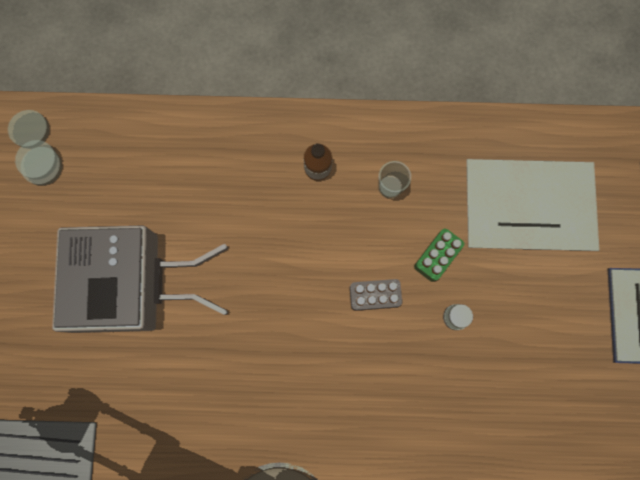

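Candidates in the top picture: the grey rack at (376,295), and the green look-alike at (440,254). The description says grey, so I choose (376,295). The lane lies at about (160–227, 245–313), with the housing at left. The bottle is at (318,162), the beaker at (394,180) and the jar at (459,317). Close crops next.

```bash
python3 - <<'E'
import cv2
im=cv2.imread("pics/top0.png")
a=im[270:320,340:415]; cv2.imwrite("pics/c1.png",cv2.resize(a,None,fx=10,fy=10,interpolation=cv2.INTER_CUBIC))
a=im[230:330,135:235]; cv2.imwrite("pics/c2.png",cv2.resize(a,None,fx=6,fy=6,interpolation=cv2.INTER_CUBIC))
E
```

```text
(no output)
```

View pics/c1.png

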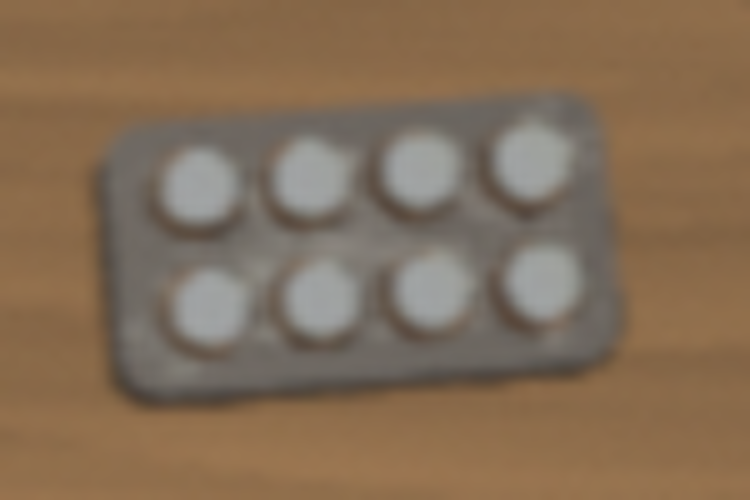

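View pics/c2.png

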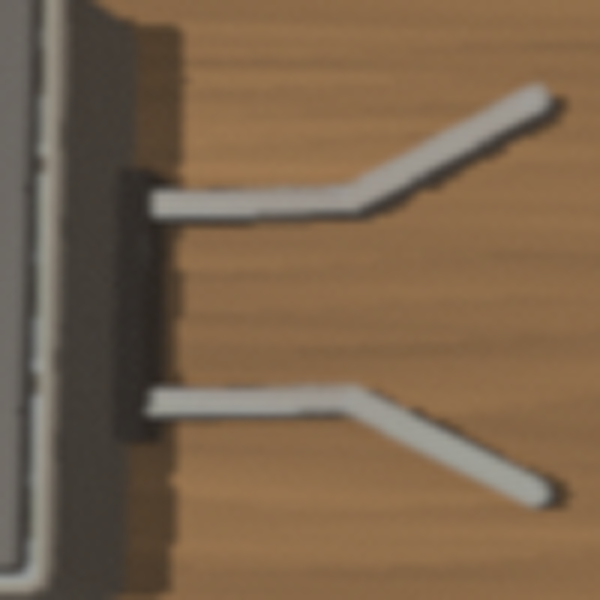

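```bash
cat > h.py <<'E'
import numpy as np, cv2
from workcell import *
def proj(px,z,c):
    px=np.atleast_2d(np.array(px,float)); K=c["camera_matrix"]
    d=np.c_[px,np.ones(len(px))]@np.linalg.inv(K).T@np.array(c["orientation"]).T
    o=np.array(c["xyz"]); return (o+d*((z-o[2])/d[:,2])[:,None])[:,:2]
E
python3 - <<'E'
from h import *
np.set_printoptions(precision=1,suppress=True)
c=read_camera("top")
f=lambda p,s,o,z:proj((np.array(p)+.5)/s-.5+np.array(o),z,c)
k=f([(103,133),(598,92),(622,365),(130,398)],10,(340,270),40)
print("rack corners",k,k.mean(0),[np.linalg.norm(k[i]-k[i-1]) for i in range(4)])
v=f([(198,185),(310,178),(420,170),(531,164),(209,309),(319,298),(430,290),(541,284)],10,(340,270),62)
print("vials mean",v.mean(0)); d=(v[0]+v[4]-v[3]-v[7])/2; print("rack dir(+y)",d,np.degrees(np.arctan2(-d[0],d[1])))
d=(k[0]+k[3]-k[1]-k[2])/2;print(d,np.degrees(np.arctan2(-d[0],d[1])))
r=f([(150,204),(352,199),(540,98),(148,403),(350,400),(540,492)],6,(135,230),25)
print("rails",r); 
m=(r[:3]+r[3:])/2; print("mids",m); w=r[:3]-r[3:]; print(np.linalg.norm(w,axis=1),np.degrees(np.arctan2(w[:,1],w[:,0])))
# housing top corners
h=proj([(57,228),(146,228),(144,329),(54,329)],116,c);print(h)
for n,p,z in(("bottle",(318,151),130),("beaker",(391,190),0),("jar",(460,317),60)):print(n,proj(p,z,c))
E
```

```text
rack corners [[ 502.4 -141.7]
 [ 514.2 -250.1]
 [ 454.6 -255.4]
 [ 444.7 -148.4]] [ 479.  -198.9] [np.float64(58.09593815309655), np.float64(109.09337749725516), np.float64(59.85133045121216), np.float64(107.40131835221993)]
vials mean [ 479.4 -198.1]
rack dir(+y) [-6.8 71.4] 5.424262110125267
[-10.9 107.7] 5.7580824894965845
rails [[536.4 282.3]
 [540.2 207.4]
 [580.  139.5]
 [462.5 277.7]
 [465.5 203.4]
 [433.6 131.8]]
mids [[499.4 280. ]
 [502.8 205.4]
 [506.8 135.6]]
[ 74.   74.8 146.6] [3.6 3.  3. ]
[[593.5 478.7]
 [598.3 292. ]
 [388.6 280. ]
 [383.9 463.1]]
bottle [[771.6 -64.7]]
beaker [[ 726.1 -236.2]]
jar [[ 432.9 -376.9]]
```

```bash
cat >> h.py <<'E'
def togo(xyz,yawdeg):
    """shift in tool axes and roll to get TCP to xyz with jaw axis (tool y) at yawdeg in world"""
    s=state(); R=s["ee_rot"]; d=R.T@(np.array(xyz)-s["ee_pos"])
    a=np.degrees(np.arctan2(R[1,1],R[0,1])); da=(yawdeg-a+90)%180-90
    return "t=%.1f, F=%s gap=%.3f pos=%s yaw=%.2f  -> xyz %s roll %.4f"%(s["time"],s["contact_force"].round(1),s["finger_gap"],s["ee_pos"].round(1),a,d.round(1),-np.radians(da))
E
python3 -c "
from h import *
print(togo((482.4,-231.3,110),5.6))
c=read_camera('top')
print(proj([(417,265),(427,277)],40,c))"
```

```text
t=0.1, F=[-0.2  0.3  0.2] gap=1.004 pos=[175.7 547.1 230.6] yaw=72.19  -> xyz [ 121.5 -647.1  530.1] roll 1.1622
[[ 545.67393131 -288.99470625]
 [ 519.62590109 -310.81117481]]
```

```bash
python3 -m pendant '[{"xyz":[0,-647,530],"roll":1.162,"claw":85},{"xyz":[0,-647,530],"roll":1.162,"claw":85},{"xyz":[0,-647,530],"roll":1.162,"claw":85},{"xyz":[0,-647,530],"roll":1.162,"claw":85},{"xyz":[0,-647,530],"roll":1.162,"claw":85},{"xyz":[0,-647,530],"roll":1.162,"claw":85},{"xyz":[0,-647,530],"roll":1.162,"claw":85},{"xyz":[0,-647,530],"roll":1.162,"claw":85},{"xyz":[0,-647,530],"roll":1.162,"claw":85},{"xyz":[0,-647,530],"roll":1.162,"claw":85},{"xyz":[0,-647,530],"roll":1.162,"claw":85},{"xyz":[0,-647,530],"roll":1.162,"claw":85},{"xyz":[0,-647,530],"roll":1.162,"claw":85},{"xyz":[0,-647,530],"roll":1.162,"claw":85},{"xyz":[60,-647,530],"roll":1.162,"claw":85},{"xyz":[121,-647,530],"roll":1.162,"claw":85},{"xyz":[121,-647,530],"roll":1.162,"claw":85},{"xyz":[121,-647,530],"roll":1.162,"claw":85}]' 30
python3 - <<'E'
from h import *
print(togo((482.4,-231.3,5),5.6))
c=read_camera("top");cv2.imwrite("pics/t1.png",cv2.resize(c["img"][220:350,310:480,::-1],None,fx=4,fy=4,interpolation=cv2.INTER_CUBIC))
c=read_camera("scene");cv2.imwrite("pics/s1.png",cv2.resize(c["img"][120:300,150:350,::-1],None,fx=4,fy=3.3))
E
```

```text
time: 2.45
ee_pos: [483.9, -230.9, 112.2]
ee_rot: [[0.003, 0.995, 0.098], [-0.001, 0.098, -0.995], [-1.0, 0.002, 0.002]]
contact_force: [0.4, -0.6, 0.9]
finger_gap: 0.994
t=2.5, F=[ 0.4 -0.6  0.9] gap=0.994 pos=[ 483.9 -230.9  112.2] yaw=5.65  -> xyz [107.2  -1.8   0. ] roll 0.0008
```

View pics/s1.png

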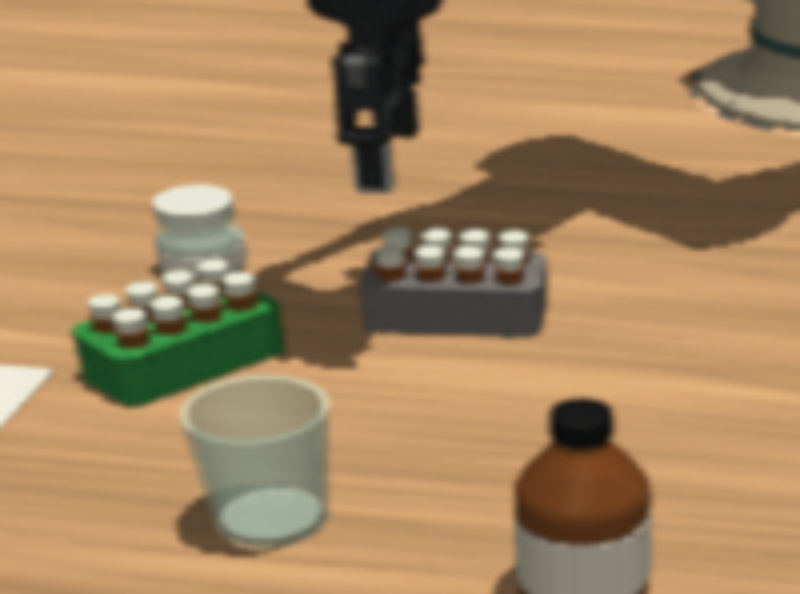

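View pics/t1.png

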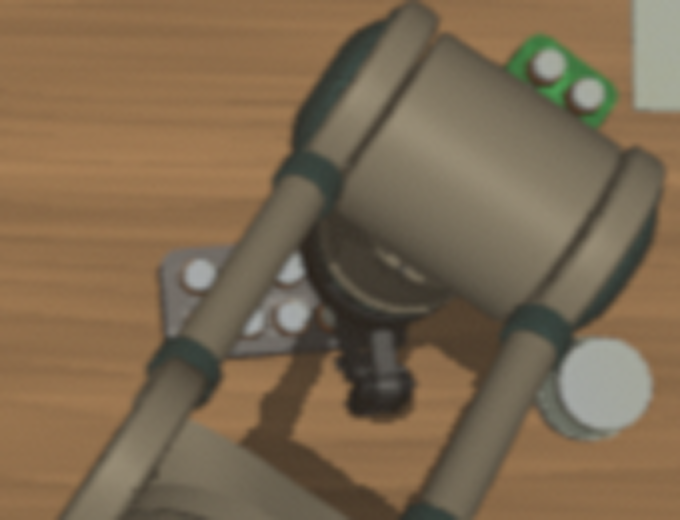

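The fingers hang in line with the rack's rear (left in the scene crop, about (375,185)). The rack's rear end is at (375–400,260), clear of the green one. I go down in stages.

```bash
python3 -m pendant '[{"xyz":[40,-2,0],"roll":0,"claw":85},{"xyz":[70,-2,0],"roll":0,"claw":85},{"xyz":[90,-2,0],"roll":0,"claw":85},{"xyz":[105,-2,0],"roll":0,"claw":85},{"xyz":[105,-2,0],"roll":0,"claw":85},{"xyz":[105,-2,0],"roll":0,"claw":85}]' 30
python3 - <<'E'
from h import *
print(togo((482.4,-231.3,5),5.6))
c=read_camera("scene");cv2.imwrite("pics/s2.png",cv2.resize(c["img"][150:260,190:310,::-1],None,fx=6,fy=5,interpolation=cv2.INTER_CUBIC))
E
```

```text
time: 3.3
ee_pos: [481.6, -231.4, 6.4]
ee_rot: [[0.002, 0.995, 0.098], [-0.001, 0.098, -0.995], [-1.0, 0.002, 0.001]]
contact_force: [0.3, -0.2, -0.7]
finger_gap: 0.995
t=3.3, F=[ 0.3 -0.2 -0.7] gap=0.995 pos=[ 481.6 -231.4    6.4] yaw=5.62  -> xyz [1.4 0.8 0. ] roll 0.0003
```

View pics/s2.png

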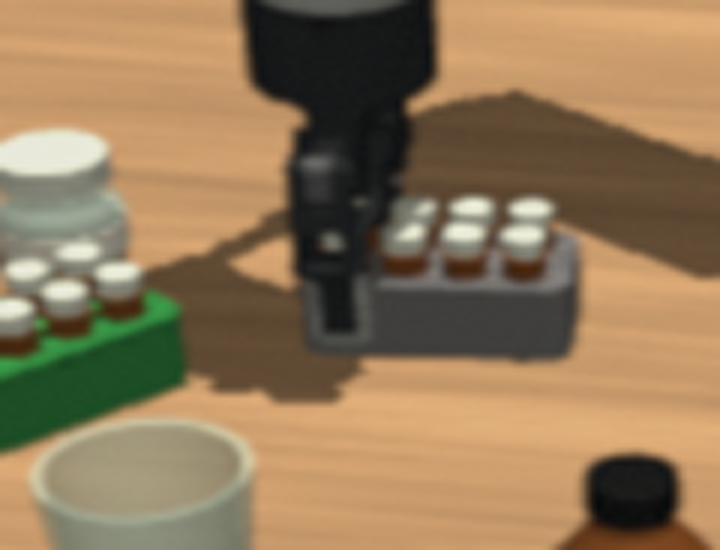

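The near finger is beside the rack's rear flank at (335,305), clear of it, with its tip above the bench. Now I close on it.

```bash
python3 -m pendant '[{"xyz":[0,0,0],"roll":0,"claw":50},{"xyz":[0,0,0],"roll":0,"claw":50},{"xyz":[0,0,0],"roll":0,"claw":50},{"xyz":[0,0,0],"roll":0,"claw":50},{"xyz":[0,0,0],"roll":0,"claw":50},{"xyz":[0,0,0],"roll":0,"claw":50}]' 30
python3 - <<'E'
from h import *
print(togo((482.4,-231.3,5),5.6))
c=read_camera("scene");cv2.imwrite("pics/s3.png",cv2.resize(c["img"][150:260,190:310,::-1],None,fx=6,fy=5,interpolation=cv2.INTER_CUBIC))
E
```

```text
time: 4.1
ee_pos: [481.7, -231.2, 6.2]
ee_rot: [[0.002, 0.995, 0.097], [-0.001, 0.097, -0.995], [-1.0, 0.002, 0.001]]
contact_force: [0.9, 0.8, 4.7]
finger_gap: 0.699
t=4.1, F=[0.9 0.8 4.7] gap=0.699 pos=[ 481.7 -231.2    6.2] yaw=5.59  -> xyz [1.2 0.7 0.1] roll -0.0002
```

View pics/s3.png

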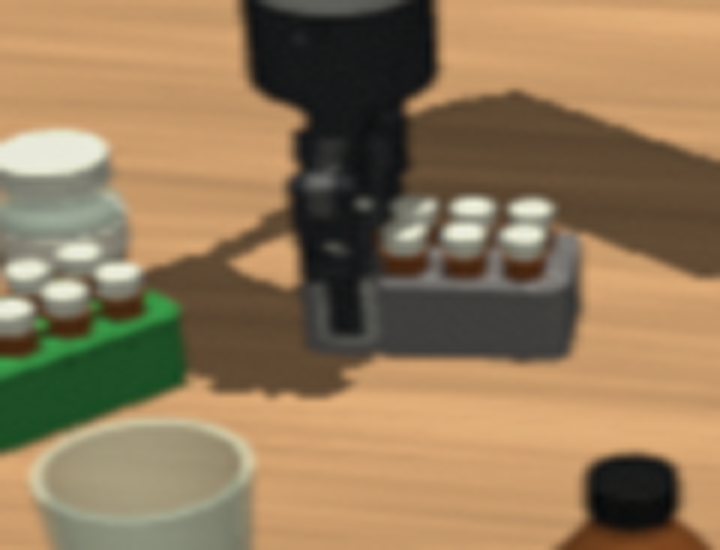

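```bash
python3 -c "
from h import *
print(togo((511.3,42.7,6.2),3.0))"
```

```text
t=4.2, F=[0.5 1.7 5.9] gap=0.695 pos=[ 481.6 -231.2    6.2] yaw=5.59  -> xyz [-2.000e-01  5.620e+01 -2.697e+02] roll 0.0452
```

```bash
python3 -m pendant '[{"xyz":[0,3,-15],"roll":0.003,"claw":50},{"xyz":[0,8,-40],"roll":0.007,"claw":50},{"xyz":[0,14,-67],"roll":0.011,"claw":50},{"xyz":[0,20,-94],"roll":0.015,"claw":50},{"xyz":[0,25,-121],"roll":0.02,"claw":50},{"xyz":[0,31,-148],"roll":0.025,"claw":50},{"xyz":[0,36,-175],"roll":0.03,"claw":50},{"xyz":[0,42,-202],"roll":0.034,"claw":50},{"xyz":[0,48,-229],"roll":0.038,"claw":50},{"xyz":[0,52,-250],"roll":0.042,"claw":50},{"xyz":[0,56,-265],"roll":0.045,"claw":50},{"xyz":[0,56,-270],"roll":0.045,"claw":50},{"xyz":[0,56,-270],"roll":0.045,"claw":50}]'
python3 - <<'E'
from h import *
print(togo((511.3,42.7,6.2),3.0))
c=read_camera("scene");cv2.imwrite("pics/s4.png",cv2.resize(c["img"][150:270,320:480,::-1],None,fx=5,fy=5,interpolation=cv2.INTER_CUBIC))
c=read_camera("top");cv2.imwrite("pics/t4.png",cv2.resize(c["img"][230:330,140:300,::-1],None,fx=5,fy=5,interpolation=cv2.INTER_CUBIC))
E
```

```text
time: 5.78
ee_pos: [511.3, 42.8, 6.2]
ee_rot: [[0.003, 0.998, 0.055], [-0.002, 0.055, -0.998], [-1.0, 0.003, 0.002]]
contact_force: [-0.1, -1.6, 5.6]
finger_gap: 0.702
t=5.8, F=[-0.1 -1.6  5.6] gap=0.702 pos=[511.3  42.8   6.2] yaw=3.16  -> xyz [0.  0.  0.1] roll 0.0028
```

View pics/s4.png

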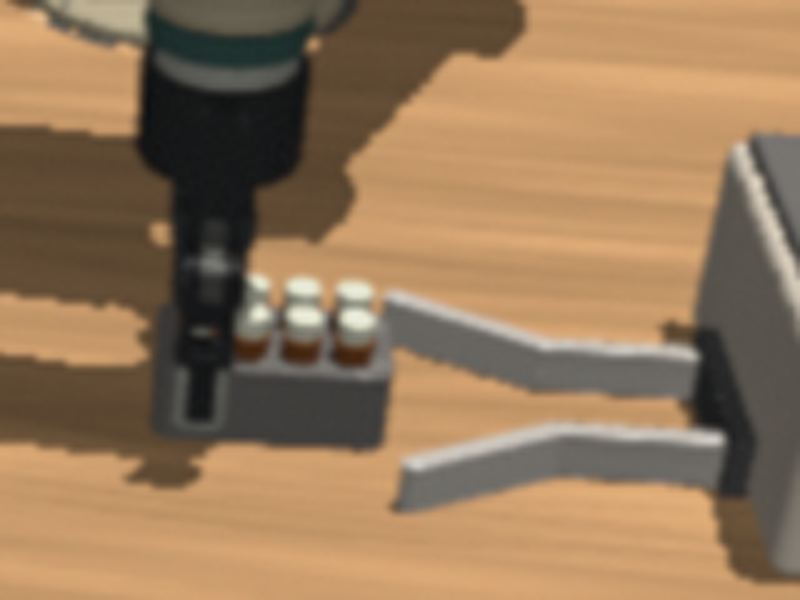

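View pics/t4.png

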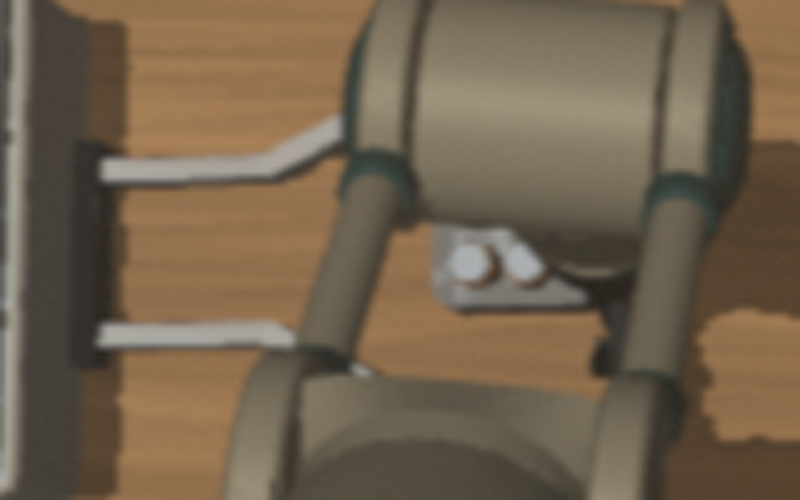

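The scene crop shows the rack gripped at its rear, its front at (390,400) just short of the rail tips at (395,295) and (400,490). The top crop shows the rack's front near corner at about (434,303). I check that corner against the lane.

```bash
python3 - <<'E'
from h import *
c=read_camera("top")
u=np.array([-.0523,.9986]);x=np.array([.9986,.0523]);o=np.array([501.75,225.4])
for p,z in(((434,304),40),((434,270),40),((560,299),40),((471,265),62)):
    w=proj((np.array(p)+.5)/5-.5+np.array((140,230)),z,c)[0];print(w.round(1),"lane x,y",((w-o)@x).round(1),((w-o)@u).round(1))
print(togo((501.75-.0523*-68,225.4-68*.9986,6.2),3.0))
E
```

```text
[478.9 127.9] lane x,y -27.9 -96.1
[493.8 128.7] lane x,y -13.0 -96.1
[482.5  72.9] lane x,y -27.2 -151.2
[494.  109.5] lane x,y -13.8 -115.3
t=5.9, F=[-0.2 -1.3  6.3] gap=0.696 pos=[511.3  42.8   6.2] yaw=3.13  -> xyz [-1.000e-01  3.000e-01 -1.148e+02] roll 0.0023
```

Rack lateral offset is about 0 to 2 mm and its front lies at y≈-96, as expected. I slide it into the flare.

```bash
python3 -m pendant '[{"xyz":[0,0,-12],"roll":0.002,"claw":50},{"xyz":[0,0,-30],"roll":0.002,"claw":50},{"xyz":[0,0,-48],"roll":0.002,"claw":50},{"xyz":[0,0,-62],"roll":0.002,"claw":50},{"xyz":[0,0,-70],"roll":0.002,"claw":50},{"xyz":[0,0,-75],"roll":0.002,"claw":50},{"xyz":[0,0,-75],"roll":0.002,"claw":50}]'
python3 - <<'E'
from h import *
print(togo((501.75-.0523*-68,225.4-68*.9986,6.2),3.0))
c=read_camera("scene");cv2.imwrite("pics/s5.png",cv2.resize(c["img"][170:270,350:480,::-1],None,fx=6,fy=6,interpolation=cv2.INTER_CUBIC))
c=read_camera("top");cv2.imwrite("pics/t5.png",cv2.resize(c["img"][230:330,130:260,::-1],None,fx=6,fy=6,interpolation=cv2.INTER_CUBIC))
E
```

```text
time: 6.8
ee_pos: [507.0, 117.3, 6.2]
ee_rot: [[0.002, 0.999, 0.053], [-0.002, 0.053, -0.999], [-1.0, 0.002, 0.002]]
contact_force: [0.3, -2.8, 7.1]
finger_gap: 0.7
t=6.8, F=[ 0.3 -2.8  7.1] gap=0.700 pos=[507.  117.3   6.2] yaw=3.04  -> xyz [ -0.1   0.4 -40.2] roll 0.0006
```

View pics/s5.png

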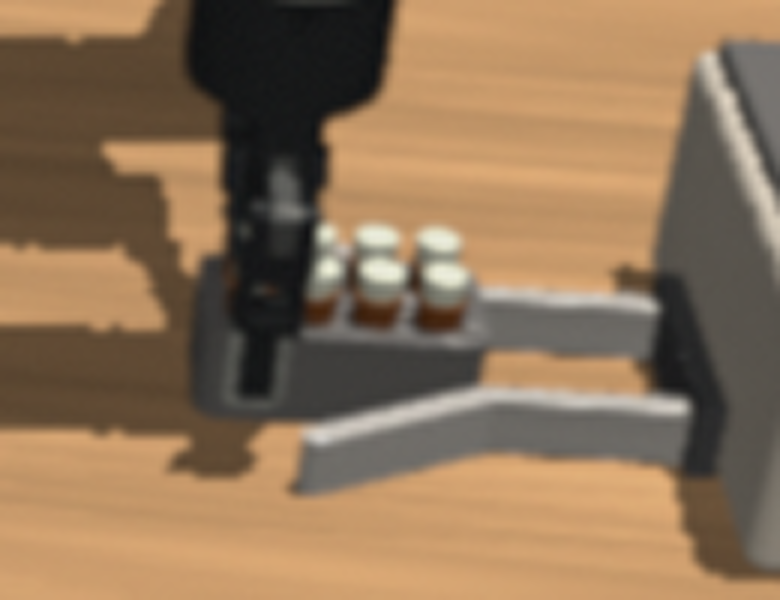

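View pics/t5.png

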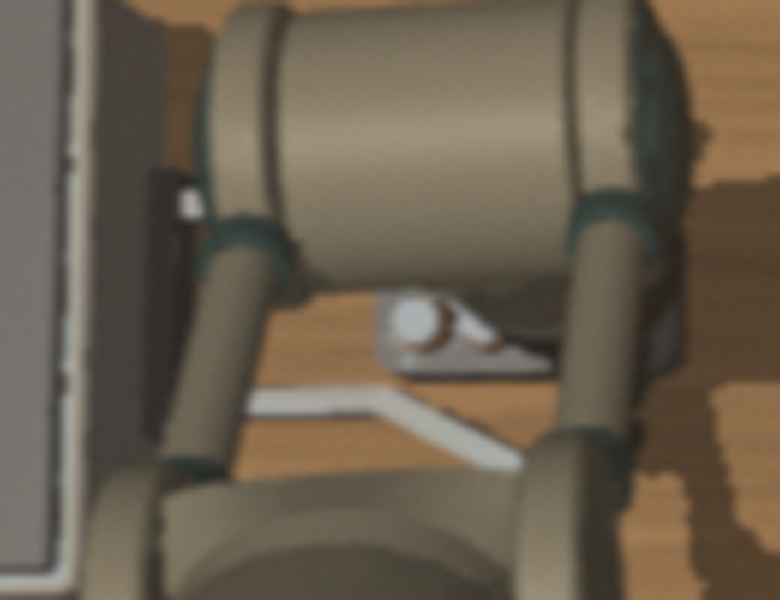

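Forces are small. In the top crop the rack's near edge is at y≈371 and the near rail's inner edge by the knee at (375,387). I compare both in lane coordinates.

```bash
python3 - <<'E'
from h import *
c=read_camera("top")
u=np.array([-.0523,.9986]);x=np.array([.9986,.0523]);o=np.array([501.75,225.4])
f=lambda p,z:proj((np.array(p)+.5)/6-.5+np.array((130,230)),z,c)[0]
for n,p,z in(("rack side",(430,371),40),("rack side",(540,367),40),("front",(377,340),40),("vial",(416,322),62),("rail in",(370,387),25),("rail in",(260,390),25),("rail out",(260,416),25),("rail out",(365,413),25)):
    w=f(p,z);print(n,"lane x,y",((w-o)@x).round(1),((w-o)@u).round(1))
E
```

```text
rack side lane x,y -28.7 -41.2
rack side lane x,y -28.3 -81.2
front lane x,y -16.8 -21.8
vial lane x,y -13.2 -40.2
rail in lane x,y -32.4 -16.3
rail in lane x,y -32.5 24.2
rail out lane x,y -42.0 24.0
rail out lane x,y -42.0 -14.6
```

```bash
python3 -m pendant '[{"xyz":[0,0,-5],"roll":0,"claw":50},{"xyz":[0,0,-12],"roll":0,"claw":50},{"xyz":[0,0,-20],"roll":0,"claw":50},{"xyz":[0,0,-20],"roll":0,"claw":50}]'; python3 -c "
from h import *
print(togo((501.75-.0523*-68,225.4-68*.9986,6.2),3.0), state()['moment'])"
```

```text
time: 7.45
ee_pos: [506.0, 137.4, 6.2]
ee_rot: [[0.002, 0.999, 0.052], [-0.002, 0.052, -0.999], [-1.0, 0.002, 0.002]]
contact_force: [0.4, -3.3, 5.8]
finger_gap: 0.695
t=7.5, F=[ 0.4 -3.3  5.8] gap=0.695 pos=[506.  137.4   6.2] yaw=3.00  -> xyz [ -0.    0.3 -20.1] roll 0.0000 [-0.54255374 -0.12066774 -0.01270891]
```

No rail contact (the sideways force is 0.4 N). I slide 17 mm further, then release with a small opening.

```bash
python3 -m pendant '[{"xyz":[0,0,-5],"roll":0,"claw":50},{"xyz":[0,0,-11],"roll":0,"claw":50},{"xyz":[0,0,-17],"roll":0,"claw":50},{"xyz":[0,0,-17],"roll":0,"claw":50}]'; python3 -m pendant '[{"xyz":[0,0,0],"roll":0,"claw":68},{"xyz":[0,0,0],"roll":0,"claw":68},{"xyz":[0,0,0],"roll":0,"claw":68}]'
python3 - <<'E'
from h import *
print(togo((501.75-.0523*-68,225.4-68*.9986,6.2),3.0))
c=read_camera("scene");cv2.imwrite("pics/s6.png",cv2.resize(c["img"][170:270,350:480,::-1],None,fx=6,fy=6,interpolation=cv2.INTER_CUBIC))
E
```

```text
time: 7.95
ee_pos: [505.1, 154.1, 6.2]
ee_rot: [[0.002, 0.999, 0.052], [-0.002, 0.052, -0.999], [-1.0, 0.002, 0.002]]
contact_force: [0.4, -4.0, 7.4]
finger_gap: 0.696
time: 8.32
ee_pos: [503.7, 155.3, 5.0]
ee_rot: [[-0.001, 0.999, 0.051], [0.0, 0.051, -0.999], [-1.0, -0.001, -0.0]]
contact_force: [-0.6, -0.2, 0.9]
finger_gap: 0.796
t=8.3, F=[-0.6 -0.2  0.9] gap=0.796 pos=[503.7 155.3   5. ] yaw=2.93  -> xyz [-1.2  1.7 -2.1] roll -0.0013
```

View pics/s6.png

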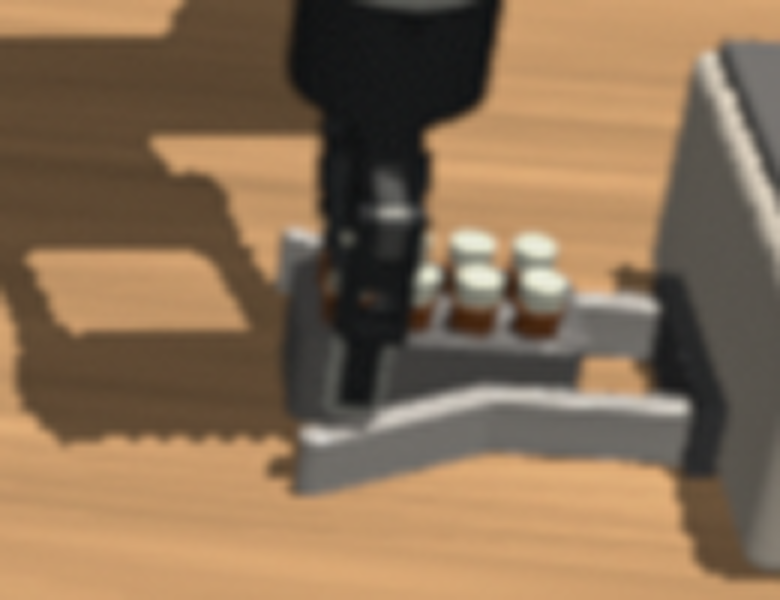

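Released: both fingers stand clear, and the rack's front is well inside the parallel part. I lift straight up, back off, shut the fingers and come down behind the rack.

```bash
python3 -m pendant '[{"xyz":[-15,0,0],"roll":0,"claw":68},{"xyz":[-40,0,0],"roll":0,"claw":68},{"xyz":[-80,0,0],"roll":0,"claw":68},{"xyz":[-95,0,0],"roll":0,"claw":68},{"xyz":[-95,0,30],"roll":0,"claw":40},{"xyz":[-95,1.5,62],"roll":0,"claw":0},{"xyz":[-95,1.5,62],"roll":0,"claw":0},{"xyz":[-95,1.5,62],"roll":0,"claw":0},{"xyz":[-95,1.5,62],"roll":0,"claw":0},{"xyz":[-95,1.5,62],"roll":0,"claw":0}]'
python3 - <<'E'
from h import *
y=-130
print(togo((501.75-.0523*y,225.4+y*.9986,12),3.0))
c=read_camera("scene");cv2.imwrite("pics/s7.png",cv2.resize(c["img"][150:270,320:480,::-1],None,fx=5,fy=5,interpolation=cv2.INTER_CUBIC))
c=read_camera("top");cv2.imwrite("pics/t7.png",cv2.resize(c["img"][230:330,130:260,::-1],None,fx=6,fy=6,interpolation=cv2.INTER_CUBIC))
E
```

```text
time: 9.62
ee_pos: [508.6, 94.1, 100.2]
ee_rot: [[-0.0, 0.999, 0.052], [0.0, 0.052, -0.999], [-1.0, -0.0, -0.0]]
contact_force: [0.4, -0.3, -1.1]
finger_gap: -0.004
t=9.6, F=[ 0.4 -0.3 -1.1] gap=-0.004 pos=[508.6  94.1 100.2] yaw=2.98  -> xyz [88.2  0.  -1.5] roll -0.0004
```

View pics/s7.png

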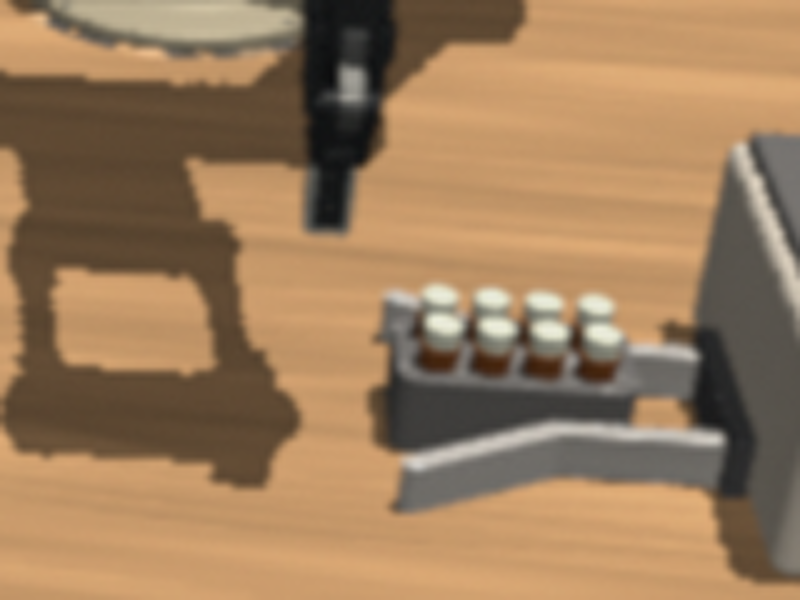

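View pics/t7.png

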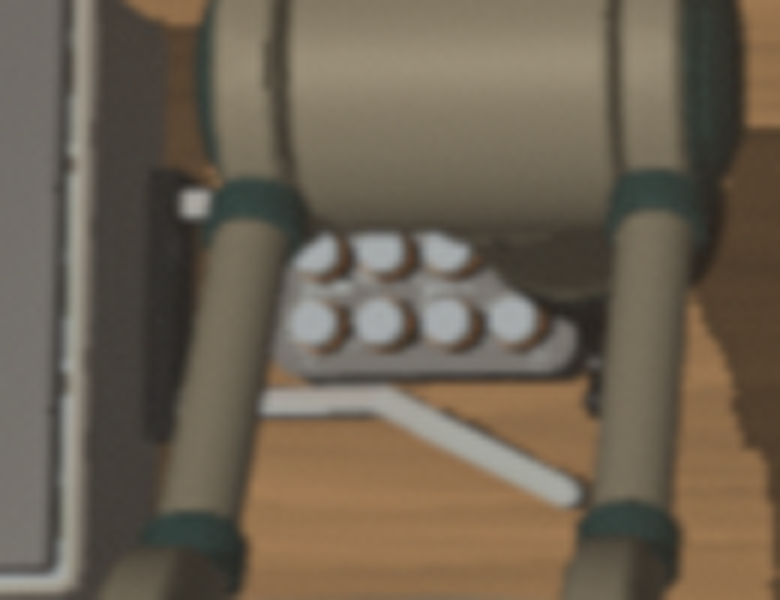

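The rack stands straight in the lane: front at top-crop (280,330), rear at (578,340). The shut fingers hang about 40 mm behind its rear end (scene crop (330,230)). I go down and push most of the way.

```bash
python3 -m pendant '[{"xyz":[35,0,0],"roll":0,"claw":0},{"xyz":[65,0,0],"roll":0,"claw":0},{"xyz":[85,0,0],"roll":0,"claw":0},{"xyz":[85,0,0],"roll":0,"claw":0},{"xyz":[85,0,0],"roll":0,"claw":0},{"xyz":[85,0,-15],"roll":0,"claw":0},{"xyz":[85,0,-25],"roll":0,"claw":0},{"xyz":[85,0,-32],"roll":0,"claw":0},{"xyz":[85,0,-39],"roll":0,"claw":0},{"xyz":[85,0,-46],"roll":0,"claw":0},{"xyz":[85,0,-52],"roll":0,"claw":0},{"xyz":[85,0,-52],"roll":0,"claw":0}]'
python3 - <<'E'
from h import *
y=-66
print(togo((501.75-.0523*y,225.4+y*.9986,14),3.0))
c=read_camera("scene");cv2.imwrite("pics/s8.png",cv2.resize(c["img"][170:270,350:480,::-1],None,fx=6,fy=6,interpolation=cv2.INTER_CUBIC))
E
```

```text
time: 11.22
ee_pos: [506.6, 145.4, 15.9]
ee_rot: [[0.002, 0.999, 0.052], [-0.001, 0.052, -0.999], [-1.0, 0.001, 0.001]]
contact_force: [0.9, -2.8, 2.3]
finger_gap: -0.0
t=11.2, F=[ 0.9 -2.8  2.3] gap=-0.000 pos=[506.6 145.4  15.9] yaw=3.00  -> xyz [  1.9  -0.7 -14.1] roll -0.0001
```

View pics/s8.png

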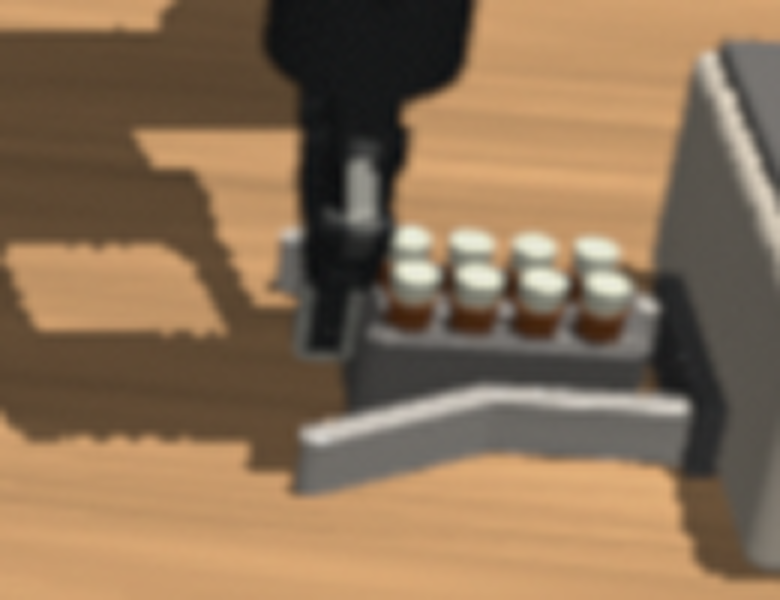

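The rack's front is now near the stop at (650,330), and the push force is only 2.8 N. I push gently towards the stop.

```bash
python3 -m pendant '[{"xyz":[0,0,-3],"roll":0,"claw":0},{"xyz":[0,0,-6],"roll":0,"claw":0},{"xyz":[0,0,-9],"roll":0,"claw":0},{"xyz":[0,0,-11],"roll":0,"claw":0},{"xyz":[0,0,-11],"roll":0,"claw":0}]'; python3 -m pendant '[{"xyz":[0,0,-1],"roll":0,"claw":0},{"xyz":[0,0,-2],"roll":0,"claw":0},{"xyz":[0,0,-2],"roll":0,"claw":0}]'
```

```text
time: 11.9
ee_pos: [505.9, 155.5, 15.7]
ee_rot: [[0.001, 0.999, 0.052], [-0.001, 0.052, -0.999], [-1.0, 0.001, 0.001]]
contact_force: [-0.2, -5.7, 4.0]
finger_gap: -0.001
time: 12.28
ee_pos: [505.8, 157.3, 15.7]
ee_rot: [[0.001, 0.999, 0.052], [-0.002, 0.052, -0.999], [-1.0, 0.001, 0.002]]
contact_force: [0.3, -6.5, 5.2]
finger_gap: -0.001
```

```bash
python3 -m pendant '[{"xyz":[0,0,-1],"roll":0,"claw":0},{"xyz":[0,0,-2],"roll":0,"claw":0},{"xyz":[0,0,-2],"roll":0,"claw":0}]'; python3 -m pendant '[{"xyz":[0,0,-1],"roll":0,"claw":0},{"xyz":[0,0,-2],"roll":0,"claw":0},{"xyz":[0,0,-2],"roll":0,"claw":0}]'
python3 - <<'E'
from h import *
y=-66
print(togo((501.75-.0523*y,225.4+y*.9986,14),3.0))
E
```

```text
time: 12.65
ee_pos: [505.6, 159.3, 15.7]
ee_rot: [[0.001, 0.999, 0.052], [-0.002, 0.052, -0.999], [-1.0, 0.001, 0.002]]
contact_force: [-0.1, -5.8, 4.3]
finger_gap: -0.003
time: 13.02
ee_pos: [505.6, 159.9, 15.8]
ee_rot: [[0.001, 0.999, 0.053], [-0.004, 0.053, -0.999], [-1.0, 0.0, 0.004]]
contact_force: [1.4, -11.5, 6.2]
finger_gap: 0.001
t=13.0, F=[  1.4 -11.5   6.2] gap=0.001 pos=[505.6 159.9  15.8] yaw=3.05  -> xyz [ 1.8 -0.4  0.4] roll 0.0008
```

Contact with the stop: 0.6 mm of a commanded 2 mm, with the force up to 11.5 N, and the TCP at y≈-65.6 against an expected -66. One more small press to confirm.

```bash
python3 -m pendant '[{"xyz":[0,0,-1.5],"roll":0,"claw":0},{"xyz":[0,0,-1.5],"roll":0,"claw":0},{"xyz":[0,0,-1.5],"roll":0,"claw":0}]'
python3 -m pendant '[{"xyz":[0,0,3],"roll":0,"claw":0},{"xyz":[0,0,12],"roll":0,"claw":0},{"xyz":[0,0,40],"roll":0,"claw":0},{"xyz":[-30,0,80],"roll":0,"claw":0},{"xyz":[-90,0,130],"roll":0,"claw":0},{"xyz":[-140,0,190],"roll":0,"claw":0},{"xyz":[-140,0,240],"roll":0,"claw":0},{"xyz":[-140,0,280],"roll":0,"claw":0},{"xyz":[-140,0,280],"roll":0,"claw":0},{"xyz":[-140,0,280],"roll":0,"claw":0}]'
python3 - <<'E'
from h import *
c=read_camera("scene");cv2.imwrite("pics/s9.png",cv2.resize(c["img"][170:270,350:480,::-1],None,fx=6,fy=6,interpolation=cv2.INTER_CUBIC))
cv2.imwrite("pics/s9f.png",c["img"][:,:,::-1])
c=read_camera("top");cv2.imwrite("pics/t9.png",cv2.resize(c["img"][230:330,130:230,::-1],None,fx=6,fy=6,interpolation=cv2.INTER_CUBIC))
E
```

```text
time: 13.4
ee_pos: [505.6, 159.9, 15.8]
ee_rot: [[0.001, 0.999, 0.054], [-0.007, 0.054, -0.999], [-1.0, 0.0, 0.007]]
contact_force: [1.7, -15.9, 5.8]
finger_gap: 0.002
time: 14.65
ee_pos: [518.7, -115.1, 154.6]
ee_rot: [[-0.001, 0.999, 0.05], [0.002, 0.05, -0.999], [-1.0, -0.001, -0.002]]
contact_force: [0.9, 0.1, -0.0]
finger_gap: -0.0
```

View pics/t9.png

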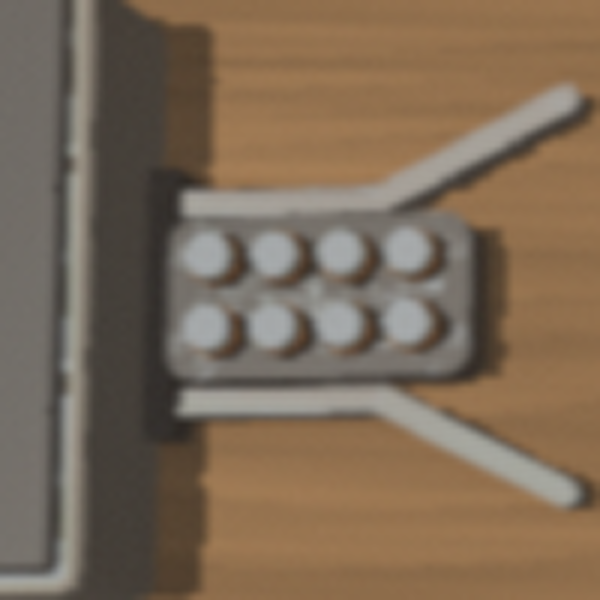

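View pics/s9f.png

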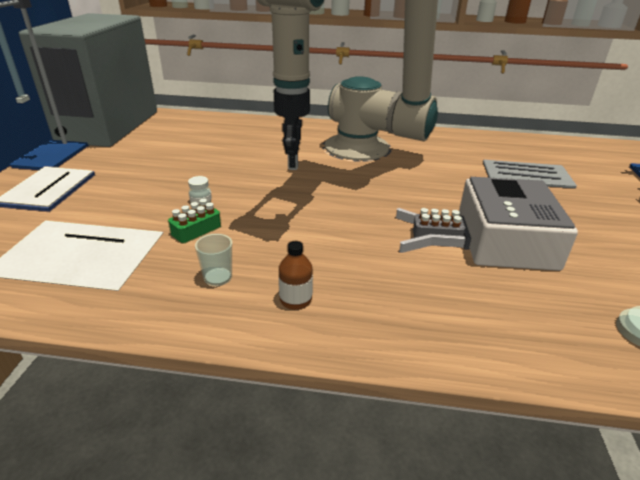

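View pics/s9.png

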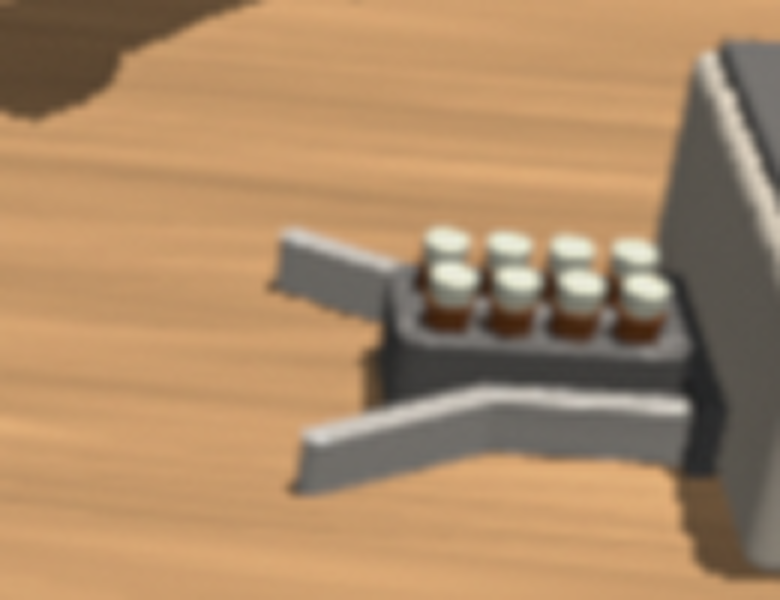

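The rack is home: in the top crop its front edge meets the stop at x≈168, and it lies between the rails (y≈213–380). The bystanders are at their starting pixels. A last numerical check.

```bash
python3 - <<'E'
from h import *
c=read_camera("top")
u=np.array([-.0523,.9986]);x=np.array([.9986,.0523]);o=np.array([501.75,225.4])
v=proj((np.array([(210,255),(275,254),(343,252),(410,250),(211,327),(275,327),(342,324),(409,322)])+.5)/6-.5+np.array((130,230)),62,c)
m=v.mean(0)-o; d=(v[0]+v[4]-v[3]-v[7])/2
print("vial centroid lane x,y",m@x,m@u,"yaw rel",np.arctan2(-d[0],d[1])-np.radians(3.0))
k=proj((np.array([(168,218),(470,210),(475,378),(170,380)])+.5)/6-.5+np.array((130,230)),40,c)
for q in k: print("corner",((q-o)@x).round(1),((q-o)@u).round(1))
E
```

```text
vial centroid lane x,y -0.19897557604997554 -1.7240351179349966 yaw rel -0.001423609166662912
corner 30.2 55.4
corner 30.2 -55.4
corner -31.7 -57.6
corner -29.4 53.5
```

```bash
python3 -c "
from workcell import *
print(hand_in())"
```

```text
the job is handed in; nothing more can be done
None
```

The rack is in the analyser's lane, against the end stop and released, and the job is handed in at about 15 s of the 48 s allowed. I gripped the grey rack across its rear at 30 N and slid it flat along the bench into the lane. There I let go and pushed it by its rear face with the fingers shut.

**At the stop:** the last press moved the rack no further while the force rose from 11.5 to 15.9 N. The fingers' position also matched the expected home position within 0.5 mm.

**Last pictures:** the vials put the rack at x ≈ -0.2 mm and y ≈ -1.7 mm in the analyser's frame, turned by about -0.001 rad. The y value sits slightly short of the stop contact. The rack's top corners disagree with each other by up to about 2 mm. Both are within the reading and calibration error of about 2 mm.

**Surroundings:** the bottle, beaker and jar looked unmoved in the last scene picture, judged by eye only. The arm stood clear of everything.

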